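# Clamp the sliding keeper against the tin

### The arm

A 7-joint arm with a two-finger parallel gripper is mounted at the origin on the work surface. World frame = base frame: x ahead of the robot, y to its left, z up, the work surface at z = 0. Lengths are in m, angles in rad, forces in N, time in s.
With the tool pointing down it reaches from about 0.4 to 0.925 m from the base axis. Payload 4.1 kg.
Tool frame: the origin (TCP) lies at the very end of the fingers, on their centre line; the grasp point (between the pads) lies 19 mm behind it; z points along the fingers, y is the line along which they close (so a half turn about z gives the same grasp; the last joint's range is limited). The gripper opens to 85 mm and grips with 20 to 120 N. Pads are 22 mm wide; open, the fingers measure 114 mm over their backs; the gripper's body (76 mm by 85 mm) begins 54 mm behind the grasp point. The pads swing forward as they close: fully open they stand 13 mm farther back than shut.
Start: joints at [1.241, 0.398, 0.045, 1.537, -0.019, 1.207, -0.051], TCP at [0.149, -0.633, 0.231] pointing down, gripper open.
Joint ranges: [-2.82, 2.82], [-0.49, 2.23], [-1.37, 1.46], [0, 2.46], [-1.36, 4.5], [0.23, 2], [-2.94, 2.94]. Speed limits (rad/s): [2.57, 2.57, 3.14, 3.14, 3.14, 3.14, 3.14].

### API

Orientations are given as a rotation vector (axis times angle).
In Python, from plant import arm, viewer, workorder gives the robot as it stands (arm), with the cameras (viewer) and the job (workorder).
- The arm moves only by the shell command python3 drive.py 'ROWS' [FORCE]. ROWS is a JSON list of rows, 1 to 10 of them, each of 7 numbers: a rotation vector rx, ry, rz in rad, then dx, dy, dz in m, then the opening from 0.0 (shut) to 1.0 (fully open); each row is the pose to reach, as a shift and turn from the pose commanded when the command began, along the tool's axes at that moment; what a row does not reach only later rows make up. A row lasts 1/10 s, in which the tool goes at most 0.05 m and 0.15 rad, less where a joint would pass 70% of its speed; a pose out of reach is approached as far as the arm can. The fingers move at their own pace and stop on an object; FORCE is the grip in N (left out, the last holds). Time passes only in rows, so rows that do not move let the fingers close. It prints the time, the measured TCP pose, the force, the opening and the grip force at its end. Input that does not fit is refused with a message, and nothing moves.
- arm.sense(): the state, without advancing time (a new reading comes with each control period).
- viewer.camera(name): name is "scene" or "top" or "wrist"; returns the picture (420x560x3 uint8, red, green, blue); there is no depth.
- viewer.camera_model(name): a dict with "fx", "fy", "cx", "cy" (pixels), "rvec" (rotation vector, rad) and "tvec" (3), from world to camera coordinates, as OpenCV has them; the wrist camera has in their place "mount" (4x4, takes a point from camera to tool coordinates, whose origin is the TCP and whose axes are the flange's). Camera axes: x right, y down, z forward; pixel columns grow to the right and rows downward; lengths in m; the calibration is good to about 2 mm. A picture is of the moment at which its call begins: read the wrist's pose just before it. camera_model takes no time and is no camera call.
- workorder.finish_job(): hands the job in; it is judged then, once.
The state is a dict: "clock": time; "q": joint angles; "qvel": joint speeds; "effort": joint torques, N m; "tool_pos": TCP position; "orientation": TCP orientation; "force": force on the tool from outside, world axes, zero at the start; "wrist_torque": the same for the moment, N m; "grip_width": opening from 0.0 (shut) to 1.0 (fully open); "grasp_force": force on a finger pad.
Only numpy, scipy, OpenCV 4.12 (cv2) and the standard library are available. Lean on these libraries where they do the work, as an engineer would, in place of code of your own. Each camera call takes 0.05 s, during which the arm holds its last target. There are 200 camera calls.

### The job

Slide the grey keeper along its board until the tin canister stands snug between the keeper's upright plate and the fixed end stop, then turn the keeper's black clamp knob clockwise (seen from above) as far as it goes so that it is tight, and let go. The tin must be left standing upright on the board, and the other things on the shelf left where they are.

Things in the scene. Friction and masses are not known exactly. Their poses are not given: they have to be found in the camera images.
- board: Fixed oak board, 110 x 360 x 12 mm, lying on the shelf with a dark slot down its length. Origin: centre of its underside; its x axis is across the board, its y axis along it, towards the end stop; z up. Its place and yaw vary.
- stop_face (a point): Fixed aluminium end stop, an upright plate 100 mm wide (x), 8 mm thick, its top 67 mm above the shelf. This point is on its inner face (the one that meets the tin), 150 mm along the board's +y, 40 mm above the shelf.
- keeper (a joint): Position of the grey keeper along the board's +y, 0 to 0.17 m, growing towards the end stop. It slides with 1 to 2 N while the clamp is loose; the shoe's friction (about 20 N) holds it when tight. With the tin held without gaps between keeper and end stop it reads 0.150; the tin may have to be pushed along the board to get there.
- keeper_face (a point): Keeper: grey block 70 x 56 mm, top 42 mm above the shelf, astride the slot, with an aluminium plate (100 mm wide, 6 mm thick, top 65 mm up) towards the tin and a round neck carrying the clamp knob. This point: on the plate's outer face, which meets the tin, 50 mm along the board's +y from the knob's axis, 40 mm above the shelf. Axes parallel to the board's.
- clamp (a joint): Angle of the clamp knob, 0 (loose) to 1.4 rad (hard stop), growing clockwise seen from above. It turns with about 0.15 N m; a shoe inside the keeper touches the track at about 0.9 rad, from where the knob gets stiffer (up to about 0.3 N m) and the keeper is held. It counts as tight above 1.2 rad. The knob stays where it is left.
- clamp_grip (a point): Clamp knob: black disc, 42 mm diameter, 79 to 88 mm above the shelf, with a bar grip on it 46 mm long, 13 mm thick, from 88 to 124 mm above the shelf. This point: on the vertical turning axis, mid-bar, 110 mm above the shelf. Its x axis runs along the bar and turns with it; at clamp = 0 it is parallel to the board's x. Held by the bar, the keeper can be both slid and clamped.
- tin: Closed steel tin canister, 80 mm diameter, 66 mm high, about 0.3 kg, standing loose on the board between keeper and end stop. Origin: centre of its underside (12 mm above the shelf).
- jar: Bystander: glass jar with white cap, 56 mm diameter, 65 mm high, standing beyond the board. Origin: centre of its underside.
- mug: Bystander: white ceramic mug, 80 mm diameter, 95 mm high, with a bamboo brush in it (205 mm high). Origin: centre of its underside.
- spray: Bystander: white spray bottle, 72 mm diameter, 196 mm high. Origin: centre of its underside.

How it is judged:
On the way, in this order (a step that is already met when the one before it is completed fails the run):
1. the keeper has been slid up so that the tin is snug (at most 8 mm of play in all) (value of joint keeper above 0.142 m), for 0.1 s.
2. then the clamp knob has been turned tight (value of joint clamp above 1.2 rad), for 0.2 s.
At the end, for the whole second after the job is handed in: The keeper stands within 8 mm of full contact (joint keeper above 0.142), the clamp knob is tight (joint clamp above 1.2 rad), and the tin stands upright (within 0.1 rad), at rest, on the board, between the keeper's plate and the end stop, within 30 mm of the board's centre line (value of joint keeper above 0.142 m and value of joint clamp above 1.2 rad and angle between tin's own z axis and vertical below 0.1 rad and z of tin in the frame of board between 0.008 and 0.018 m and x of tin in the frame of board between -0.03 and 0.03 m and y of tin in the frame of keeper_face above 0.03 m and y of tin in the frame of stop_face below -0.03 m and linear speed of tin below 0.02 m/s); the robot touches nothing.
It fails at once if the jar, mug or spray bottle is shifted by more than 30 mm (distance of any of jar, mug, spray from where it was at the start of the episode above 0.03 m).
It fails at once if the tin is tipped over (angle between tin's own z axis and vertical above 0.5 rad).
It also fails if it takes over 40 s, if anything falls off the work surface, if the arm or the gripper's body presses on something with over 40 N, if the wrist force passes 120 N, or if a joint passes its speed limit or range.

## Working session

There is one attempt and no reset: what is moved stays moved. The work goes in short steps, Python scripts to look and compute and a shell command to move; the robot and the scene stay as the last step left them, time stands still between calls to the robot, and variables do not carry over. Pictures are saved under pics/ and viewed, at most 10 in all, crops included, and the job is handed in when it is done.

```bash
ls; mkdir -p pics; python3 - <<'E'
from plant import arm, viewer, workorder
import cv2,numpy as np
for n in("scene","top"):
    cv2.imwrite(f"pics/{n}0.png",viewer.camera(n)[:,:,::-1]); 
    m=viewer.camera_model(n); print(n,{k:np.round(v,4).tolist() for k,v in m.items()})
print(viewer.camera_model("wrist")); s=arm.sense(); print(s)
E
```

```text
drive.py
pics
plant.py
scene {'fx': 408.8205, 'fy': 408.8205, 'cx': 280.7603, 'cy': 201.986, 'rvec': [2.1437, 1.1433, -0.4489], 'tvec': [-0.3641, -0.3238, 1.2321]}
top {'fx': 507.1527, 'fy': 507.1527, 'cx': 278.9952, 'cy': 212.1016, 'rvec': [2.1113, -2.1454, 0.1482], 'tvec': [0.0098, 0.6374, 1.074]}
{'fx': 349.31317183921726, 'fy': 349.31317183921726, 'cx': 277.990834880598, 'cy': 207.1436984576529, 'mount': array([[-1.36551112e-04, -9.65487163e-01, -2.60450607e-01,
         6.62484292e-02],
       [ 9.99998976e-01,  2.39186824e-04, -1.41094998e-03,
         1.08183276e-04],
       [ 1.42455045e-03, -2.60450533e-01,  9.65486142e-01,
        -1.42557790e-01],
       [ 0.00000000e+00,  0.00000000e+00,  0.00000000e+00,
         1.00000000e+00]])}
{'clock': 0.1, 'q': array([ 1.24097976,  0.39910054,  0.04504424,  1.53774975, -0.01871409,
        1.20690955, -0.05070487]), 'qvel': array([-0.00053115,  0.00054944,  0.00180431, -0.00371829,  0.00029101,
       -0.00212521, -0.0017615 ]), 'effort': array([ 3.01375716e-03, -4.76264513e+01,  1.36999838e+00, -2.54949993e+01,
        1.19762117e-02,  5.06831551e-03,  1.69140026e-05]), 'tool_pos': array([ 0.14859555, -0.63220133,  0.23038071]), 'orientation': array([-3.11897085e+00, -3.61711733e-01,  4.86930153e-04]), 'force': array([-0.66516049,  0.71474474, -0.35925317]), 'wrist_torque': array([ 0.05180438, -0.02218611, -0.0068183 ]), 'grasp_force': 0.0, 'grip_width': 1.0023251182489394}
```

View pics/scene0.png

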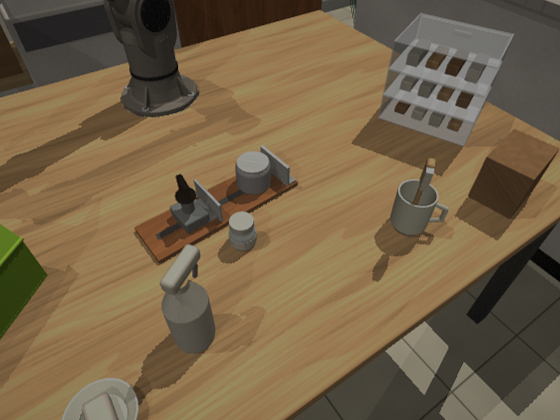

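View pics/top0.png

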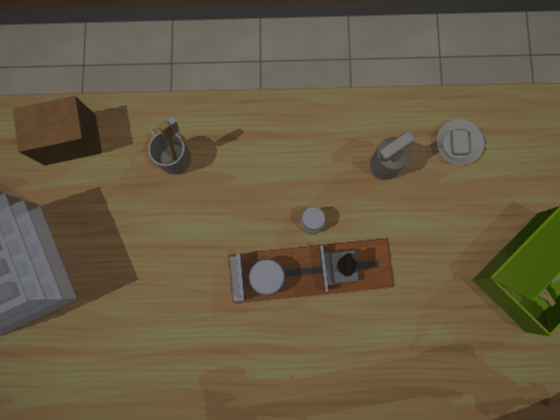

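The scene view shows the board with its keeper (knob about (184,188)), tin (253,172), end stop (275,165) and jar (242,231). In the top view the stop is at (237,277), tin (266,277), plate (324,268), knob (346,265) and jar (313,219). I'll enlarge both and measure.

```bash
cat > h.py <<'E'
import cv2,numpy as np
from plant import arm, viewer, workorder
from scipy.spatial.transform import Rotation as R
def ray(n,px):
    m=viewer.camera_model(n); K=np.array([[m['fx'],0,m['cx']],[0,m['fy'],m['cy']],[0,0,1]])
    A=R.from_rotvec(m['rvec']).as_matrix(); o=-A.T@np.array(m['tvec'])
    return o,A.T@np.linalg.inv(K)@np.array([px[0],px[1],1.])
def onz(n,px,z):
    o,d=ray(n,px); return o+d*(z-o[2])/d[2]
def tri(p1,p2,n1="scene",n2="top"):
    (o1,d1),(o2,d2)=ray(n1,p1),ray(n2,p2)
    s=np.linalg.lstsq(np.c_[d1,-d2],o2-o1,rcond=None)[0]
    a,b=o1+s[0]*d1,o2+s[1]*d2
    return (a+b)/2,np.linalg.norm(a-b)
E
python3 - <<'E'
from h import *
s=cv2.imread("pics/scene0.png")[140:270,125:315]; t=cv2.imread("pics/top0.png")[200:310,220:410]
s=cv2.resize(s,None,fx=4,fy=4,interpolation=2)
t=cv2.resize(t,None,fx=4,fy=4,interpolation=2)
cv2.imwrite("pics/s1.png",s);cv2.imwrite("pics/t1.png",t)
im=cv2.imread("pics/top0.png");hsv=cv2.cvtColor(im,cv2.COLOR_BGR2HSV)
print(hsv[292,300],hsv[330,300],hsv[265,346],hsv[265,335],hsv[250,380])
E
```

```text
[ 12 157  96] [ 19 106 118] [15 91 28] [90  7 72] [ 12 159 112]
```

View pics/s1.png

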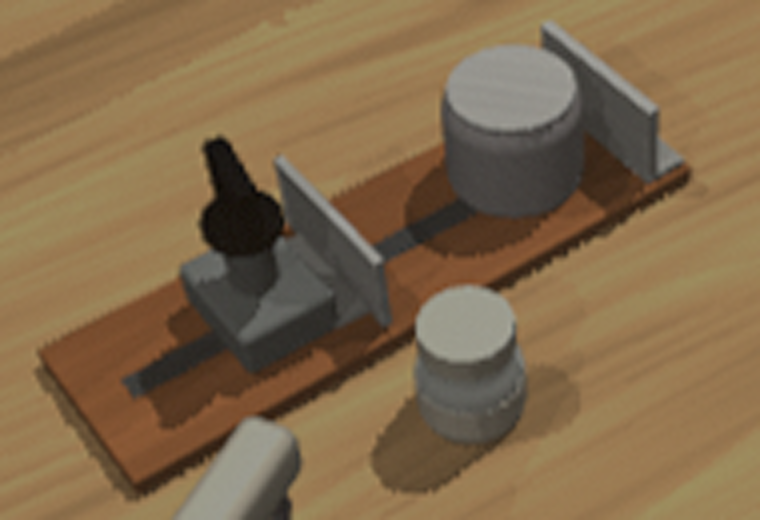

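View pics/t1.png

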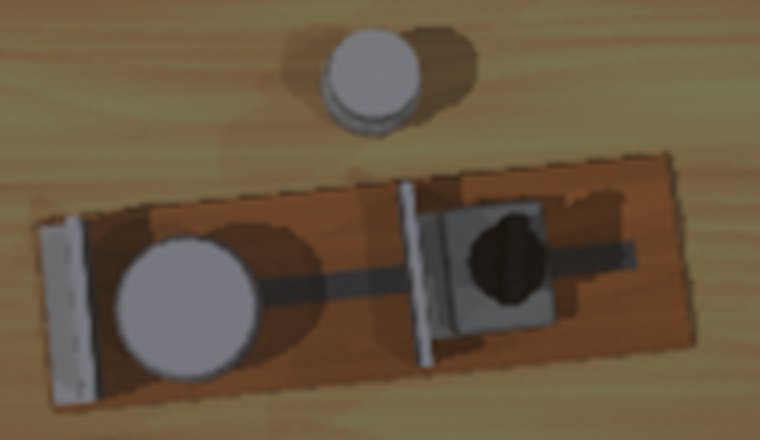

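Both crops are clear. In the top crop the board's corners are at (40,218), (57,408), (670,153), (694,345) and the knob blob at about (509,260). In the scene crop the disc centre is at about (241,218), with the bar running from (215,145) to (250,200), so it lies across the board.

```bash
python3 - <<'E'
from h import *
T=lambda x,y:(220+(x-1.5)/4,200+(y-1.5)/4); S=lambda x,y:(125+(x-1.5)/4,140+(y-1.5)/4)
c=[onz("top",T(*p),.012) for p in((40,218),(57,408),(670,153),(694,345))]
c2=[onz("scene",S(*p),.012) for p in((38,352),(135,488),(690,168))]
print("corners",np.round(c,4),"\nscene",np.round(c2,4))
# board: y axis towards stop (left), x axis = y x z
bs=onz("scene",S(38,352),.012)
yv=(c[0]+c[1]-c[2]-c[3])[:2]; yv/=np.linalg.norm(yv); xv=np.array([yv[1],-yv[0]]); ctr=np.mean(c,0)[:2]
print("ctr",ctr,"y",yv,"yaw of y",np.arctan2(yv[1],yv[0]),"x",xv)
B=lambda p:np.round([(p[:2]-ctr)@xv,(p[:2]-ctr)@yv],4)
for n,o in(("top",(200,310,220,410)),("scene",(140,270,125,315))):
    im=cv2.imread(f"pics/{n}0.png"); v=im.max(2)
    m=np.zeros_like(v); m[o[0]:o[1],o[2]:o[3]]=(v<42)[o[0]:o[1],o[2]:o[3]]
    k,l,st,ce=cv2.connectedComponentsWithStats(m)
    for i in range(1,k):
        if st[i,4]>60: print(n,st[i],ce[i].round(1),B(onz(n,ce[i],.1)),onz(n,ce[i],.1).round(4))
for nm,a,b in(("tin top",(511,88),(187,309)),("jar",(466,323),(376,73)),("plate topA",(279,158),(407,183)if 0 else(427,365)),("plate topB",(382,265),(407,183)),("stop topA",(547,28),(90,400)),("stop topB",(655,112),(75,218)),("bar far end",(213,142),(512,303)),("bar near end",(246,192),(518,215))):
    p,e=tri(S(*a),T(*b)); print(nm,p.round(4),"gap",round(e,4),"board",B(p))
print("tin@.078",B(onz("top",T(187,309),.078)),"disc scene@.088",B(onz("scene",S(241,218),.088)),"top disc@.088",B(onz("top",T(507,264),.088)))
E
```

```text
corners [[ 0.5491  0.1139  0.012 ]
 [ 0.4427  0.1043  0.012 ]
 [ 0.5803 -0.244   0.012 ]
 [ 0.4724 -0.2521  0.012 ]] 
scene [[ 0.4729 -0.2507  0.012 ]
 [ 0.5825 -0.242   0.012 ]
 [ 0.5484  0.1153  0.012 ]]
ctr [ 0.51114222 -0.06947042] y [-0.08480883  0.99639724] yaw of y 1.655707154278821 x [0.99639724 0.08480883]
top [337 254  39  22 411] [351.3 264.6] [-0.0017 -0.0808] [ 0.5163 -0.1502  0.1   ]
top [286 269  15   7  66] [293.5 272.4] [-0.0056  0.0403] [ 0.5021 -0.0297  0.1   ]
scene [176 175  20  32 366] [184.3 192.1] [ 0.0056 -0.0751] [ 0.5231 -0.1438  0.1   ]
tin top [0.4947 0.0284 0.0763] gap 0.0009 board [-0.0081  0.0989]
jar [ 0.6214 -0.0754  0.0654] gap 0.0016 board [ 0.1094 -0.0152]
plate topA [ 0.4633 -0.0992  0.065 ] gap 0.0003 board [-0.0502 -0.0255]
plate topB [ 0.5614 -0.0904  0.0624] gap 0.0023 board [ 0.0483 -0.0251]
stop topA [0.4476 0.0812 0.0637] gap 0.0007 board [-0.0506  0.1555]
stop topB [0.5452 0.0897 0.0657] gap 0.0026 board [0.0475 0.1557]
bar far end [ 0.4934 -0.1399  0.1206] gap 0.0009 board [-0.0237 -0.0686]
bar near end [ 0.5381 -0.1433  0.1241] gap 0.0009 board [ 0.0206 -0.0758]
tin@.078 [-0.0084  0.0984] disc scene@.088 [-0.0004 -0.0727] top disc@.088 [-0.0022 -0.0718]
```

```bash
cat >> h.py <<'E'
def delta(target,yaw):
    """shift and turn about z in current tool axes to a down pose with tool x at yaw"""
    s=arm.sense(); A=R.from_rotvec(s['orientation'])
    G=R.from_matrix(np.array([[np.cos(yaw),np.sin(yaw),0],[np.sin(yaw),-np.cos(yaw),0],[0,0,-1]]))
    print("shift",(A.inv().apply(np.array(target)-s['tool_pos'])).round(4),"rot",(A.inv()*G).as_rotvec().round(4),"q",s['q'].round(2),"clk",s['clock'],"F",s['force'].round(1),s['wrist_torque'].round(2))
E
python3 -c "
from h import *
delta([.516,-.1414,.23],.085)"
```

```text
shift [ 0.47   -0.3937  0.001 ] rot [-0.0017  0.0002  0.1459] q [ 1.24  0.4   0.05  1.54 -0.02  1.21 -0.05] clk 0.1 F [-0.7  0.7 -0.4] [ 0.05 -0.02 -0.01]
```

```bash
python3 drive.py '[[0,0,0.073,0.235,-0.197,0,1],[0,0,0.073,0.235,-0.197,0,1],[0,0,0.073,0.235,-0.197,0,1],[0,0,0.073,0.235,-0.197,0,1],[0,0,0.073,0.235,-0.197,0,1],[0,0,0.073,0.235,-0.197,0,1],[0,0,0.073,0.235,-0.197,0,1]]'; python3 -c "
from h import *
delta([.516,-.1414,.23],.085)"
```

```text
clock: 0.8
tool_pos: [0.3371, -0.3809, 0.2312]
orientation: [-3.128, -0.265, -0.003]
force: [0.3, -1.4, 0.2]
grip_width: 0.997
grasp_force: 0.0
shift [ 0.2166 -0.206   0.0022] rot [-0.0027 -0.0022  0.0838] q [ 0.86  0.15 -0.11  1.87  0.01  1.13 -0.65] clk 0.8 F [ 0.3 -1.4  0.2] [-0.03 -0.    0.02]
```

q7 falls when turning clockwise, so I'll take the half-turned grasp (yaw+π) to keep it clear of its limit.

```bash
python3 drive.py '[[0,0,-1.5,0.21,-0.2,0,1],[0,0,-1.5,0.21,-0.2,0,1],[0,0,-1.5,0.21,-0.2,0,1],[0,0,-1.5,0.21,-0.2,0,1],[0,0,-1.5,0.21,-0.2,0,1],[0,0,-1.5,0.21,-0.2,0,1],[0,0,-1.5,0.21,-0.2,0,1],[0,0,-1.5,0.21,-0.2,0,1],[0,0,-1.5,0.21,-0.2,0,1],[0,0,-1.5,0.21,-0.2,0,1]]' >/dev/null; python3 drive.py '[[0,0,-1.5,0,0,0,1],[0,0,-1.5,0,0,0,1],[0,0,-1.5,0,0,0,1],[0,0,-1.5,0,0,0,1],[0,0,-1.5,0,0,0,1],[0,0,-1.5,0,0,0,1],[0,0,-1.5,0,0,0,1],[0,0,-1.5,0,0,0,1],[0,0,-1.5,0,0,0,1],[0,0,-1.5,0,0,0,1]]'; python3 -c "
from h import *
delta([.516,-.1414,.23],.085+np.pi)"
```

```text
clock: 2.8
tool_pos: [0.5079, -0.1572, 0.2309]
orientation: [0.034, -3.141, -0.0]
force: [-0.1, 0.6, 0.3]
grip_width: 0.999
grasp_force: 0.0
shift [-0.0084  0.0157  0.0008] rot [ 0.0001 -0.0009 -0.0631] q [ 0.79  0.23 -0.67  1.8   0.16  1.16  1.67] clk 2.8 F [-0.1  0.6  0.3] [ 0.05 -0.01  0.04]
```

```bash
python3 drive.py '[[0,0,-0.063,-0.0085,0.0155,0,1],[0,0,-0.063,-0.0085,0.0155,0.03,1],[0,0,-0.063,-0.0085,0.0155,0.06,1],[0,0,-0.063,-0.0085,0.0155,0.06,1],[0,0,-0.063,-0.0085,0.0155,0.06,1]]'; python3 -c "
from h import *
delta([.516,-.1414,.095],.085+np.pi)
cv2.imwrite('pics/w1.png',viewer.camera('wrist')[:,:,::-1])"
```

```text
clock: 3.3
tool_pos: [0.5169, -0.1403, 0.1714]
orientation: [0.125, -3.139, -0.001]
force: [0.3, -0.0, 0.8]
grip_width: 1.001
grasp_force: 0.0
shift [ 0.001  -0.0011  0.0764] rot [ 0.0008 -0.0003 -0.0055] q [ 0.75  0.31 -0.67  1.87  0.22  1.04  1.64] clk 3.3 F [ 0.3 -0.   0.8] [-0.02 -0.01 -0.  ]
```

View pics/w1.png

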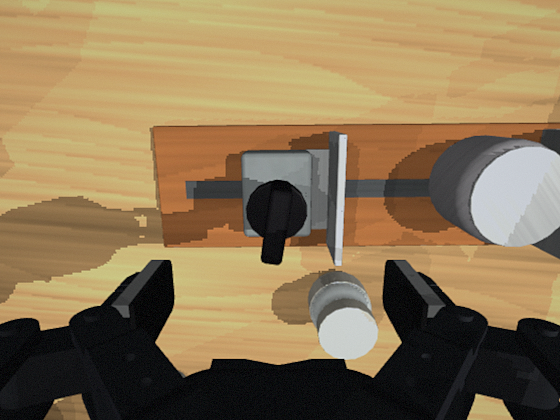

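The wrist view shows the bar running from (277,195) to (271,262), centred between the open fingers. It is turned about 0.1 rad clockwise of my tool, which agrees with the triangulated bar ends, so I'll add that turn and descend.

```bash
python3 drive.py '[[0,0,0.1,0.001,-0.001,0.03,1],[0,0,0.1,0.001,-0.001,0.05,1],[0,0,0.1,0.001,-0.001,0.076,1],[0,0,0.1,0.001,-0.001,0.076,1],[0,0,0.1,0.001,-0.001,0.076,1]]' ; python3 drive.py '[[0,0,0,0,0,0,0],[0,0,0,0,0,0,0],[0,0,0,0,0,0,0],[0,0,0,0,0,0,0],[0,0,0,0,0,0,0],[0,0,0,0,0,0,0],[0,0,0,0,0,0,0],[0,0,0,0,0,0,0]]' 60;  python3 -c "
from h import *
delta([.516,-.1414,.095],.085+np.pi)"
```

```text
clock: 3.85
tool_pos: [0.5169, -0.1422, 0.0968]
orientation: [0.033, 3.139, -0.001]
force: [0.6, 0.4, -0.8]
grip_width: 1.004
grasp_force: 0.0
clock: 4.65
tool_pos: [0.5159, -0.1422, 0.0957]
orientation: [0.033, 3.141, -0.0]
force: [-2.2, 0.0, 4.9]
grip_width: 0.137
grasp_force: 59.9
shift [-0.0001  0.0008  0.0007] rot [-0.0003  0.0003 -0.1059] q [ 0.7   0.4  -0.62  1.94  0.29  0.9   1.48] clk 4.65 F [-2.2  0.   4.9] [ 0.07  0.31 -0.11]
```

```bash
python3 drive.py '[[0,0,0,0.001,0.01,0,0],[0,0,0,0.0021,0.02,0,0],[0,0,0,0.0032,0.03,0,0],[0,0,0,0.0043,0.04,0,0],[0,0,0,0.0053,0.05,0,0],[0,0,0,0.0064,0.06,0,0],[0,0,0,0.0072,0.067,0,0],[0,0,0,0.0078,0.073,0,0],[0,0,0,0.0078,0.073,0,0]]';python3 drive.py '[[0,0,0,0.0004,0.004,0,0],[0,0,0,0.0009,0.008,0,0],[0,0,0,0.0013,0.012,0,0],[0,0,0,0.0017,0.0155,0,0],[0,0,0,0.0019,0.0175,0,0],[0,0,0,0.0019,0.0175,0,0],[0,0,0,0.0019,0.0175,0,0]]'; python3 -c "
from h import *
s=arm.sense();print((s['tool_pos'][:2]-[.5159,-.1422])@[-.0848,.9964])
delta([.516,-.1414,.095],.085+np.pi)"
```

```text
clock: 5.55
tool_pos: [0.5094, -0.0682, 0.0957]
orientation: [-0.031, -3.141, 0.0]
force: [-1.6, 0.3, 5.3]
grip_width: 0.141
grasp_force: 60.3
clock: 6.25
tool_pos: [0.508, -0.0525, 0.0957]
orientation: [0.033, 3.141, -0.002]
force: [-0.7, -2.3, 6.1]
grip_width: 0.145
grasp_force: 60.1
0.09008899865068642
shift [-0.0099 -0.0888  0.0009] rot [-1.600e-03  1.000e-04 -1.063e-01] q [ 0.57  0.36 -0.66  1.99  0.29  0.88  1.3 ] clk 6.25 F [-0.7 -2.3  6.1] [-0.25  0.36 -0.05]
```

Friction of the keeper and tin only so far. I'll push on in small steps until the force rises.

```bash
for i in 1; do python3 drive.py '[[0,0,0,0.0002,0.001,0,0],[0,0,0,0.0002,0.002,0,0],[0,0,0,0.0003,0.003,0,0],[0,0,0,0.0003,0.003,0,0],[0,0,0,0.0003,0.003,0,0]]'; done; python3 -c "
from h import *
s=arm.sense();print((s['tool_pos'][:2]-[.5159,-.1422])@[-.0848,.9964])
cv2.imwrite('pics/w2.png',viewer.camera('wrist')[:,:,::-1])"
```

```text
clock: 6.75
tool_pos: [0.5078, -0.0499, 0.0957]
orientation: [0.034, 3.141, -0.003]
force: [-1.6, -3.5, 5.7]
grip_width: 0.143
grasp_force: 60.1
0.0926967065805078
```

View pics/w2.png

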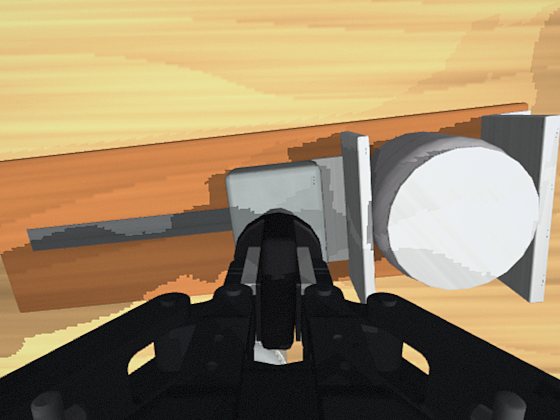

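The tin (top centre about (463,218)) stands upright between the plate (365) and the stop (about 540), nearly in contact. I'll push a little further to confirm.

```bash
python3 drive.py '[[0,0,0,0.0001,0.001,0,0],[0,0,0,0.0002,0.002,0,0],[0,0,0,0.0003,0.003,0,0],[0,0,0,0.0003,0.003,0,0],[0,0,0,0.0003,0.003,0,0]]'; python3 drive.py '[[0,0,0,0.0001,0.001,0,0],[0,0,0,0.0002,0.002,0,0],[0,0,0,0.0003,0.003,0,0],[0,0,0,0.0003,0.003,0,0]]'; python3 -c "
from h import *
s=arm.sense();print((s['tool_pos'][:2]-[.5159,-.1422])@[-.0848,.9964])"
```

```text
clock: 7.3
tool_pos: [0.5075, -0.047, 0.0957]
orientation: [0.034, 3.141, -0.003]
force: [-2.0, -1.7, 5.9]
grip_width: 0.138
grasp_force: 60.0
clock: 7.7
tool_pos: [0.5075, -0.0467, 0.0957]
orientation: [0.036, 3.141, -0.009]
force: [-0.7, -8.2, 6.7]
grip_width: 0.14
grasp_force: 59.8
0.09583626507592519
```

The TCP has stalled with 8 N, so it is in full contact. Now I'll clamp.

```bash
python3 drive.py '[[0,0,0.1,0,0,0,0],[0,0,0.2,0,0,0,0],[0,0,0.3,0,0,0,0],[0,0,0.4,0,0,0,0],[0,0,0.5,0,0,0,0],[0,0,0.6,0,0,0,0],[0,0,0.7,0,0,0,0],[0,0,0.7,0,0,0,0]]' 90; python3 -c "
from h import *
delta([.5075,-.0467,.095],.085+np.pi)"; python3 drive.py '[[0,0,0.1,0,0,0,0],[0,0,0.2,0,0,0,0],[0,0,0.3,0,0,0,0],[0,0,0.4,0,0,0,0],[0,0,0.5,0,0,0,0],[0,0,0.6,0,0,0,0],[0,0,0.65,0,0,0,0],[0,0,0.65,0,0,0,0],[0,0,0.65,0,0,0,0]]'; python3 -c "
from h import *
delta([.5075,-.0467,.095],.085+np.pi)"
```

```text
clock: 8.5
tool_pos: [0.5075, -0.0467, 0.0958]
orientation: [1.113, 2.935, -0.008]
force: [-0.4, -8.4, 4.5]
grip_width: 0.136
grasp_force: 88.9
shift [0.     0.     0.0008] rot [-0.0051  0.0024 -0.81  ] q [ 0.44  0.34 -0.51  2.    0.22  0.86  0.65] clk 8.5 F [-0.4 -8.4  4.5] [-1.32  0.16 -0.17]
clock: 9.4
tool_pos: [0.5076, -0.0472, 0.0959]
orientation: [1.976, 2.434, -0.009]
force: [-0.8, -9.3, 6.9]
grip_width: 0.132
grasp_force: 99.4
shift [0.0005 0.     0.0009] rot [-0.0068  0.0064 -1.4486] q [ 0.33  0.32 -0.39  2.    0.17  0.85  0.06] clk 9.4 F [-0.8 -9.3  6.9] [-1.79  0.28  1.85]
```

Wrist torque of 1.85 N m shows the knob at its hard stop. Release and lift.

```bash
python3 drive.py '[[0,0,-0.02,0,0,0,0],[0,0,-0.02,0,0,0,1],[0,0,-0.02,0,0,0,1],[0,0,-0.02,0,0,0,1],[0,0,-0.02,0,0,0,1],[0,0,-0.02,0,0,0,1],[0,0,-0.02,0,0,0,1],[0,0,-0.02,0,0,0,1]]'; python3 drive.py '[[0,0,0,0,0,-0.03,1],[0,0,0,0,0,-0.06,1],[0,0,0,0,0,-0.1,1],[0,0,0,0,0,-0.14,1],[0,0,0,0,0,-0.14,1],[0,0,0,0,0,-0.14,1]]'; python3 - <<'E'
from h import *
a=viewer.camera('scene')[140:270,125:315,::-1]; b=viewer.camera('wrist')[:,:,::-1]
cv2.imwrite('pics/f.png',np.hstack([cv2.resize(a,(400,274),interpolation=2),cv2.resize(b,(365,274))]))
E
```

```text
clock: 10.2
tool_pos: [0.5072, -0.0424, 0.0953]
orientation: [1.964, 2.452, -0.0]
force: [0.7, -0.5, -0.2]
grip_width: 1.005
grasp_force: 0.0
clock: 10.8
tool_pos: [0.5076, -0.0425, 0.2362]
orientation: [1.963, 2.45, 0.001]
force: [-0.1, 0.3, -0.4]
grip_width: 1.004
grasp_force: 0.0
```

View pics/f.png

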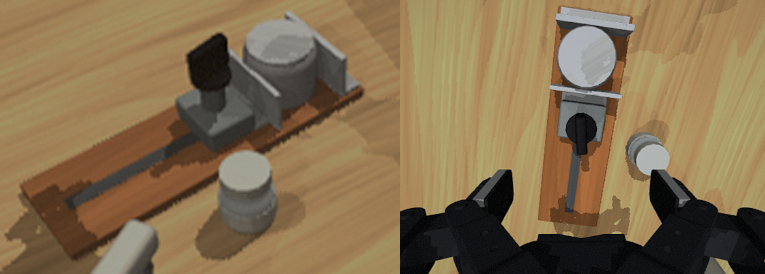

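The tin (about (280,60) in the left picture) stands upright and snug between plate and stop. The knob bar now lies along the board, the jar hasn't moved, and the gripper is clear.

```bash
python3 -c "
from plant import arm, viewer, workorder
print(workorder.finish_job())"
```

```text
the job is handed in; nothing more can be done
None
```

I handed the job in at about 11 s: the tin stands upright and snug between keeper and end stop, the knob is turned to its hard stop, and the gripper has let go and is clear. The jar looked unmoved; I didn't recheck the mug and spray bottle, and no verdict was returned.

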